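# Pin the clamshell jig shut on a bearing sleeve and hold it squeezed

## Task

Clamp the brass sleeve in the hinged jig: swing the open front jaw fully shut against the rear jaw, take the red-headed pin from its wooden block and push it down through the lined-up ears at the jig's free end until its head sits flat on the top ear. Then let go of the pin, squeeze the two jaws together between the fingers across their middle, and finish like that, still holding the squeeze; keep the sleeve standing in the jig and do not knock over the green oil bottle.

Things in the scene. Friction and masses are not known exactly. Their poses are not given: they have to be found in the camera images.
- jig: Clamshell jig screwed to the bench: dark steel base plate 78 x 190 x 10 mm, carrying two aluminium jaws. Origin on the bench under the centre of the jaws' bore. Its y axis runs along the jaws (hinge at +y, pin ears at -y), its x axis points from the front jaw to the rear jaw. z up.
- rear_jaw: The jig's fixed rear jaw; origin and axes are those of the jig. It fills x 0 to 27 mm, y -62 to +50 mm, z 12 to 52 mm of the jig frame, with a pocket of half-width 16.5 mm round the bore centre. It carries the lower ear (z 12 to 22 mm) and upper ear (z 42 to 52 mm), each 36 x 36 mm, round the pin hole.
- front_jaw (a joint): Angle (rad) of the swinging front jaw about the vertical hinge: 0 = shut against the rear jaw (stop), positive = free end swung out to the jig's -x side; starts at 0.45 to 0.85. It stays where it is left (friction 0.15 N m). Shut, its middle ear (z 25 to 39 mm) lies between the rear jaw's ears and the holes line up; both jaws together are then 54 mm thick.
- front_face (a point): Point on the front jaw's flat outer face (the one to push on to shut it), moving with the jaw: 80 mm from the hinge axis along the jaw, half-way up (32 mm above the bench). Its -x axis points straight out of that face. The face is 112 mm long and 40 mm high (10 to 122 mm from the hinge), 27 mm off the plane in which the jaws meet.
- jaw_hinge (a point): Point on the vertical hinge axis, 60 mm to +y of the jig's bore centre, 34 mm above the bench (in the jig frame x 0, y 60 mm).
- pin_hole (a point): Centre of the pin hole at the top face of the upper ear, 52 mm above the bench (jig frame x 0, y -77.5 mm). The vertical hole is 12 mm wide and runs through all three ears when the jaw is shut.
- squeeze_point (a point): Centre of the shut jaws at the bore, 34 mm above the bench; the fingers squeeze along the jig's x axis here, on the black-ribbed patches of the outer faces (54 mm apart). The jaws' top is at 52 mm, the base plate's at 10 mm.
- pin_block: Wooden block 56 x 56 x 46 mm fixed on the bench at the right, in whose hole the pin stands at the start, head resting on the block's top. Origin at the centre of its underside. Obstacles: the blue bench vice (up to 135 mm tall) stands between block and jig; at the far left stands a lidded grey and blue tub and behind the jig a drawer cabinet (up to 0.28 m and 0.23 m tall).
- pin_head (a point): Centre of the pin's round red head (diameter 24 mm, 32 mm tall, for gripping from above). The head's underside lies 16 mm below, its top 16 mm above. Below the head is a steel shank 9 mm thick and 36 mm long with a cone-shaped tip (last 5 mm, 4 mm wide at the end). The pin weighs about 50 g and its z axis points up.
- pin_shoulder (a point): Centre of the flat underside of the pin's head, 36 mm above the pin's tip.
- sleeve_center (a point): Centre of the loose brass sleeve (30 mm outside diameter, 46 mm tall), standing upright on the base plate in the bore.
- oil_bottle (a point): Point half-way up the green oil bottle with red spout (42 mm wide, 123 mm tall), loose on the bench left of the jig; its z axis points up.

How it is judged:
By the outcome, as a careful person would: the job done as asked, in the order asked, and still so for the second after the job is handed in, while the arm keeps its last pose, push and grip.
It also fails if it takes over 67 s, if anything falls off the work surface, if the arm or the gripper's body presses on something with over 40 N, if the wrist force passes 120 N, or if a joint passes its speed limit or range.

## Robot

A 7-joint arm with a two-finger parallel gripper is mounted at the origin on a cart in front of the work surface, level with it; the furniture and walls round the work are solid. World frame = base frame: x ahead of the robot, y to its left, z up, the work surface at z = 0. Lengths are in m, angles in rad, forces in N, time in s.
With the tool pointing down it reaches from about 0.4 to 0.9 m from the base axis. Payload 5.5 kg.
Tool frame: the origin (TCP) lies at the centre of the arm's flange, where the gripper is bolted on; the fingertips stand 178 mm ahead of it and the grasp point (between the pads) lies 159 mm ahead of it (bot.hold_point_z is the distance from the TCP to the grasp point, in m); z points along the fingers, y is the direction in which the jaws open and shut (so a half turn about z gives the same grasp; the last joint's range is limited). The gripper opens to 92 mm and grips with 3 to 60 N. Pads are 19 mm wide; open, the fingers measure 130 mm over their backs; the gripper's body (75 mm by 190 mm) begins 47 mm behind the grasp point.
Start: joints at [1.412, 0.501, -0.427, 1.55, 0.221, 1.138, -0.21], TCP at [0.266, -0.593, 0.405] pointing down, gripper open.
Joint ranges: [-2.88, 2.88], [-0.31, 2.03], [-1.54, 1.56], [0.2, 2.42], [-1.41, 4.55], [0.19, 2.02], [-2.57, 2.57]. Speed limits (rad/s): [2.57, 2.57, 3.14, 3.14, 3.14, 3.14, 3.14].

## Interface

Orientations are given as a unit quaternion [x, y, z, w].
In Python, from cell import bot gives the robot as it stands.
- The arm moves only by the shell command python3 -m jog 'ROWS' [FORCE]. ROWS is JSON, a list of rows, each an object with "dp": the shift along the tool's x, y, z in cm, a list of three; "rotation": the turn, a rotation vector about the tool's x, y, z in rad, a list of three; "jaw": the finger opening in cm, from 0 to 9.18. In form: [{"dp": [x, y, z], "rotation": [rx, ry, rz], "jaw": jaw}, ...]. A call has 1 to 8 rows; each row shifts and turns the pose as measured when the row begins, along the tool's axes as they then stand; what a row does not reach is not made up. A row lasts 1/8 s, in which the tool goes at most 62.5 mm and 10.7 degrees, less where a joint would pass 70% of its speed; a pose out of reach is approached as far as the arm can. A call is refused whole if a number of a shift passes 6.25 or a number of a turn 0.188, either way. A call with a gripper value outside its range is refused whole. The fingers move at their own pace and stop on an object; FORCE is the grip in N (left out, the last holds). Time passes only in rows, so rows that do not move let the fingers close. It gives the time, the measured TCP pose, the force and the opening at its end, in the units of the state.
- bot.get_state(): the state, without advancing time (a new reading comes with each control period).
- bot.snapshot(name): name is "scene" or "side" or "wrist"; returns the picture (480x640x3 uint8, red, green, blue); there is no depth.
- bot.calibration(name): a dict with "mtx" (3x3 intrinsics, pixels), "distortion" ([k1, k2, p1, p2, k3] as OpenCV has them; the pictures are not rectified), "extrinsics" (4x4, takes a point from camera to world coordinates); the wrist camera has in their place "hand_eye" (4x4, takes a point from camera to tool coordinates, whose origin is the TCP and whose axes are the flange's). Camera axes: x right, y up, looking along -z (the intrinsics and any distortion apply to the point x, -y, -z); pixel columns grow to the right and rows downward; lengths in m; the calibration is good to about 2 mm. A picture is of the moment at which its call begins: read the wrist's pose just before it. calibration takes no time and is no camera call.
- bot.finish_job(): hands the job in, once; it reports no verdict.
The state is a dict: "clock": time; "joints": joint angles; "qd": joint speeds; "joint_efforts": joint torques, N m; "eef_pos": TCP position; "orientation": TCP orientation; "ft_force": force on the tool from outside, world axes, zero at the start; "moment": the same for the moment, N m; "width": finger opening in m.
Only numpy, scipy, OpenCV 4.12 (cv2) and the standard library are available. Lean on these libraries where they do the work, as an engineer would, in place of code of your own. Each camera call takes 0.05 s, during which the arm holds its last target.

## Working session

There is one attempt and no reset: what is moved stays moved. The work goes in short steps, Python scripts to look and compute and a shell command to move; the robot and the scene stay as the last step left them, time stands still between calls to the robot, and variables do not carry over. Pictures are saved under pics/ and viewed, and the job is handed in when it is done.

```bash
ls; mkdir -p pics; python3 - <<'E'
from cell import bot
import cv2,json
s=bot.get_state(); print(s)
for n in ["scene","side","wrist"]:
    cv2.imwrite(f"pics/{n}0.png",bot.snapshot(n)[:,:,::-1])
    print(n,bot.calibration(n))
E
```

```text
pics
{'clock': 0.0, 'joints': array([ 1.412164  ,  0.50184094, -0.42676191,  1.55148014,  0.22083707,
        1.13826439, -0.21030652]), 'qd': array([ 0.00121952,  0.00045199, -0.00097073, -0.00127718, -0.00153512,
       -0.00072642, -0.00063087]), 'joint_efforts': array([ 6.88403416e-04, -5.66595519e+01, -5.81606224e+00, -2.79116660e+01,
       -6.87266327e-02,  3.05878941e-02,  1.73119834e-04]), 'eef_pos': array([ 0.26591526, -0.59272333,  0.40366722]), 'orientation': array([ 9.77834438e-01,  2.09377362e-01, -1.91544689e-04, -9.46695050e-04]), 'ft_force': array([-0.39731364,  0.18444779,  0.10823096]), 'moment': array([-0.03052436,  0.00654874, -0.00178084]), 'width': 0.09170943892089015}
scene {'mtx': array([[479.76767918,   0.        , 308.93361712],
       [  0.        , 479.76767918, 237.98958937],
       [  0.        ,   0.        ,   1.        ]]), 'distortion': array([-0.12283204,  0.        ,  0.        ,  0.        ,  0.        ]), 'extrinsics': array([[-0.76614687,  0.41865797, -0.48759047,  0.02994961],
       [-0.64247927, -0.51721833,  0.56542514,  0.55420452],
      
[... 544 characters left out ...]
 0.51152369,  0.51917296],
       [ 0.        ,  0.        ,  0.        ,  1.        ]])}
wrist {'mtx': array([[348.16271533,   0.        , 321.08475869],
       [  0.        , 348.16271533, 243.59478409],
       [  0.        ,   0.        ,   1.        ]]), 'distortion': array([-0.06551638,  0.        ,  0.        ,  0.        ,  0.        ]), 'hand_eye': array([[-5.03211182e-04,  9.59825790e-01,  2.80596150e-01,
         7.62549609e-02],
       [ 9.99999376e-01,  7.62732909e-04, -8.15691337e-04,
         1.04635984e-03],
       [-9.96941500e-04,  2.80595565e-01, -9.59825575e-01,
         1.93712143e-02],
       [ 0.00000000e+00,  0.00000000e+00,  0.00000000e+00,
         1.00000000e+00]])}
```

View pics/scene0.png

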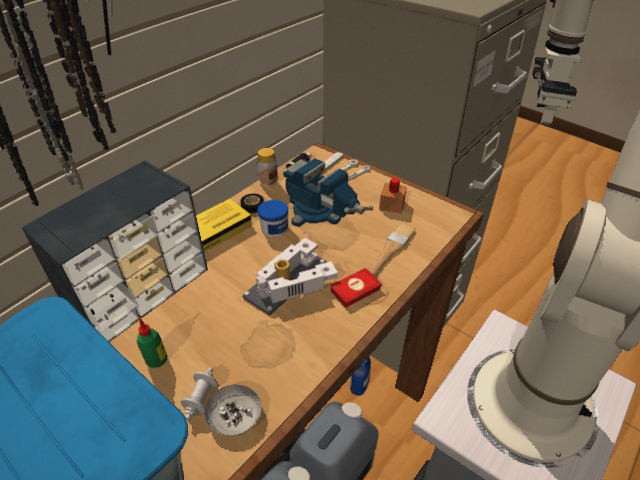

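View pics/side0.png

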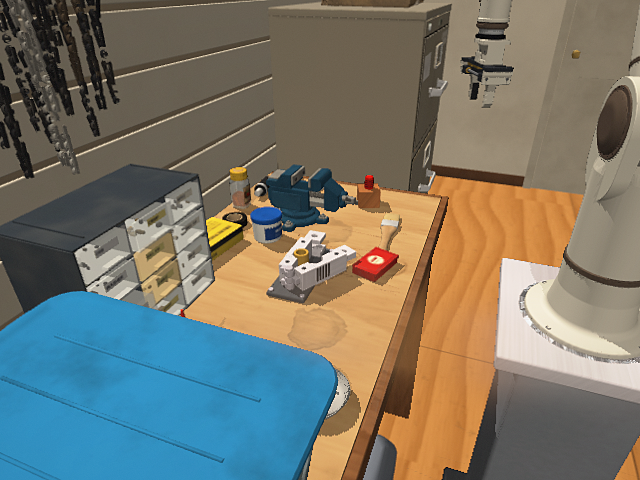

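View pics/wrist0.png

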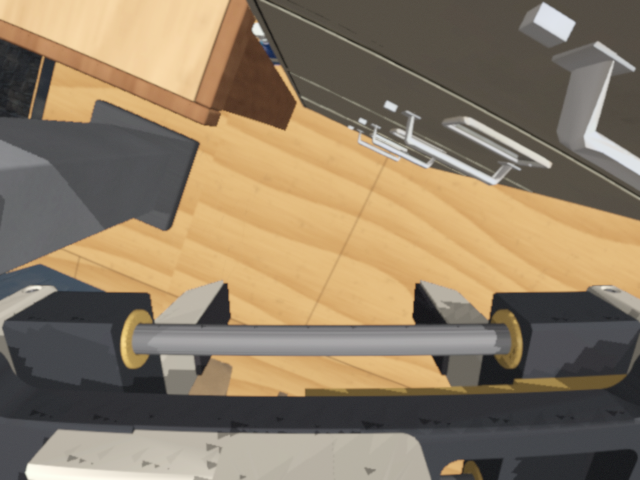

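```bash
python3 - <<'E'
import cv2
a=cv2.imread("pics/scene0.png")[220:330,230:410]
cv2.imwrite("pics/c1.png",cv2.resize(a,None,fx=4.4,fy=4.4,interpolation=cv2.INTER_CUBIC))
a=cv2.imread("pics/side0.png")[215:310,250:410]
cv2.imwrite("pics/c2.png",cv2.resize(a,None,fx=5,fy=5,interpolation=cv2.INTER_CUBIC))
a=cv2.imread("pics/scene0.png")[160:230,270:430]
b=cv2.imread("pics/side0.png")[160:230,270:430]
cv2.imwrite("pics/c3.png",cv2.resize(cv2.vconcat([a,b]),None,fx=4,fy=4,interpolation=cv2.INTER_CUBIC))
E
```

```text
(no output)
```

View pics/c1.png

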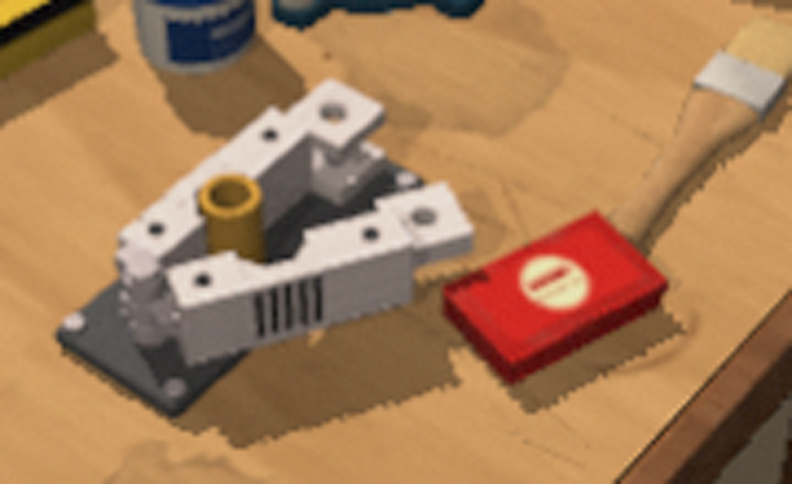

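View pics/c2.png

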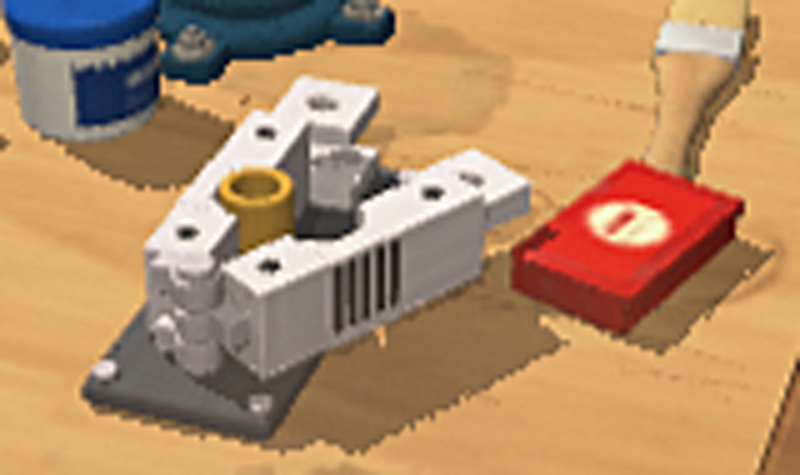

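View pics/c3.png

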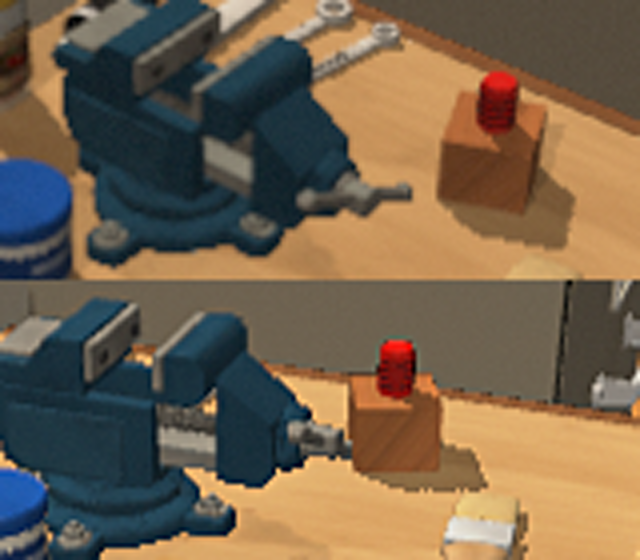

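```bash
cat > h.py <<'E'
import numpy as np,cv2
from cell import bot
from scipy.spatial.transform import Rotation as R
def ray(n,uv,T=None):
    c=bot.calibration(n); E=c["extrinsics"] if T is None else T
    p=cv2.undistortPoints(np.array([[uv]],float),c["mtx"],c["distortion"])[0,0]
    d=E[:3,:3]@np.array([p[0],-p[1],-1.0]); return E[:3,3],d/np.linalg.norm(d)
def onz(n,uv,z,T=None):
    o,d=ray(n,uv,T); return o+d*(z-o[2])/d[2]
def tri(rs):
    A=sum(np.eye(3)-np.outer(d,d) for o,d in rs); b=sum((np.eye(3)-np.outer(d,d))@o for o,d in rs)
    return np.linalg.solve(A,b)
def wristT(s=None):
    s=s or bot.get_state(); M=np.eye(4); M[:3,:3]=R.from_quat(s["orientation"]).as_matrix(); M[:3,3]=s["eef_pos"]
    return M@bot.calibration("wrist")["hand_eye"]
def proj(n,P,T=None):
    c=bot.calibration(n); E=c["extrinsics"] if T is None else T
    q=np.linalg.inv(E)@np.append(P,1); q=np.array([q[0],-q[1],-q[2]])
    return cv2.projectPoints(q[None],np.zeros(3),np.zeros(3),c["mtx"],c["distortion"])[0][0,0]
E
python3 - <<'E'
from h import *
np.set_printoptions(precision=4,suppress=True)
def sc(u,v,f=4.4,o=(230,220)): return ((u+.5)/f-.5+o[0],(v+.5)/f-.5+o[1])
P={'rhole':((334,110),(323,103),.052),'fhole':((425,215),(470,180),.039),'rd1':((270,134),(266,133),.052),'rd2':((157,229),(187,233),.052),
'fd1':((371,234),(433,193),.052),'fd2':((203,280),(269,266),.052),'sleeve':((231,190),(255,187),.056)}
for k,(a,b,z) in P.items():
    a=sc(*a); b=sc(*b,5,(250,215)); print(k,onz('scene',a,z),onz('side',b,z),tri([ray('scene',a),ray('side',b)]))
a=sc(499,80,4,(270,160)); b=sc(398,345-280,4,(270,160))
print('pin',onz('scene',a,.078),onz('side',b,.078),tri([ray('scene',a),ray('side',b)]))
E
```

```text
rhole [ 0.5354 -0.0202  0.052 ] [ 0.535  -0.0178  0.052 ] [ 0.537  -0.0222  0.0495]
fhole [ 0.4636 -0.0018  0.039 ] [ 0.4633 -0.0004  0.039 ] [ 0.4642 -0.0028  0.0376]
rd1 [0.5484 0.0125 0.052 ] [0.5479 0.0138 0.052 ] [0.549  0.0118 0.0508]
rd2 [0.5464 0.0939 0.052 ] [0.5467 0.0947 0.052 ] [0.5475 0.093  0.0507]
fd1 [0.4674 0.0337 0.052 ] [0.4675 0.0343 0.052 ] [0.4679 0.0331 0.0512]
fd2 [0.5079 0.104  0.052 ] [0.5082 0.1049 0.052 ] [0.5089 0.1031 0.0506]
sleeve [0.5342 0.056  0.056 ] [0.5327 0.0605 0.056 ] [0.5366 0.0531 0.0514]
pin [ 0.4998 -0.316   0.078 ] [ 0.4993 -0.317   0.078 ] [ 0.4987 -0.3142  0.0793]
```

```bash
python3 - <<'E'
from h import *
np.set_printoptions(precision=3,suppress=True)
for k,uv,z in [('bottle base',(155,364),0),('bottle base side L',(143,360),0),('redbox near corner',(346,304),0),('redbox left',(332,290),0.0),('redbox right',(381,287),0.02),('jar base',(273,233),0),('jar lid front',(272,218),.07),('vise foot front L',(298,222),0),('vise foot front R',(335,220),0),('vise jaw front top',(335,168),.135),('vise front R end',(358,200),.08),('vise handle',(372,209),.05),('cab base right',(207,272),0),('yellow',(205,243),0),('baseplate near',(270,312),.01),('plate left',(244,296),.01),('vise jaw back top',(300,165),.135)]:
    print(k,onz('scene',uv,z))
E
```

```text
bottle base [0.578 0.366 0.   ]
bottle base side L [0.603 0.375 0.   ]
redbox near corner [ 0.392  0.022 -0.   ]
redbox left [0.438 0.01  0.   ]
redbox right [ 0.354 -0.046  0.02 ]
jar base [ 0.66  -0.045  0.   ]
jar lid front [ 0.638 -0.026  0.07 ]
vise foot front L [ 0.64  -0.114  0.   ]
vise foot front R [ 0.575 -0.177  0.   ]
vise jaw front top [ 0.592 -0.196  0.135]
vise front R end [ 0.52 -0.19  0.08]
vise handle [ 0.495 -0.216  0.05 ]
cab base right [0.684 0.143 0.   ]
yellow [0.761 0.082 0.   ]
baseplate near [0.492 0.142 0.01 ]
plate left [0.563 0.145 0.01 ]
vise jaw back top [ 0.664 -0.155  0.135]
```

```bash
python3 -m jog '[{"dp":[3.6,-3.9,0],"rotation":[0,0,0],"jaw":9},{"dp":[3.6,-3.9,0],"rotation":[0,0,0],"jaw":9},{"dp":[3.6,-3.9,0],"rotation":[0,0,0],"jaw":9},{"dp":[3.6,-3.9,0],"rotation":[0,0,0],"jaw":9},{"dp":[3.6,-3.9,0],"rotation":[0,0,0],"jaw":9},{"dp":[3.6,-3.9,0],"rotation":[0,0,0],"jaw":9},{"dp":[0,0,0],"rotation":[0,0,-0.164],"jaw":9},{"dp":[0,0,0],"rotation":[0,0,-0.164],"jaw":9}]' 20
```

```text
clock: 1.15
eef_pos: [0.3695, -0.2808, 0.4021]
orientation: [0.929, 0.37, -0.0, -0.001]
ft_force: [-0.8, -0.4, 0.0]
width: 0.0897
```

```bash
python3 -m jog '[{"dp":[0,0,0],"rotation":[0,0,-0.168],"jaw":0},{"dp":[0,0,0],"rotation":[0,0,-0.168],"jaw":0},{"dp":[0,0,0],"rotation":[0,0,-0.168],"jaw":0},{"dp":[0,0,0],"rotation":[0,0,-0.168],"jaw":0},{"dp":[0,0,0],"rotation":[0,0,-0.168],"jaw":0},{"dp":[6,0,0],"rotation":[0,0,0],"jaw":0},{"dp":[6,0,0],"rotation":[0,0,0],"jaw":0},{"dp":[6,0,0],"rotation":[0,0,0],"jaw":0}]'
python3 - <<'E'
from h import *
T=wristT(); cv2.imwrite("pics/w1.png",bot.snapshot("wrist")[:,:,::-1]); np.save("T1",T); print(bot.get_state()["eef_pos"],bot.get_state()["orientation"])
E
```

```text
clock: 2.15
eef_pos: [0.3589, -0.0993, 0.4018]
orientation: [0.689, 0.725, 0.001, -0.002]
ft_force: [1.2, 0.7, 0.4]
width: 0.0145
[ 0.35813091 -0.09204783  0.40138641] [ 0.68566174  0.72791264  0.0008578  -0.00323049]
```

View pics/w1.png

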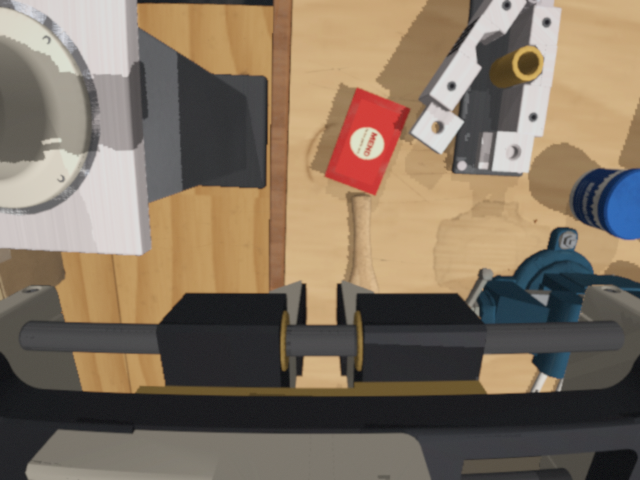

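```bash
python3 - <<'E'
from h import *
np.set_printoptions(precision=4,suppress=True)
T=np.load("T1.npy")
for k,uv,z in [('rh',(514,152),.052),('fh',(437,127),.039),('rd1',(533,116),.052),('rd2',(547,21),.052),('fd1',(451,86),.052),('fd2',(506,5),.052),('sl',(531,63),.056),('box',(410,106),.02),('box',(360,88),.02),('box',(376,194),.02)]:
    print(k,onz('wrist',uv,z,T))
E
```

```text
rh [ 0.5374 -0.0207  0.052 ]
fh [ 0.4648 -0.0027  0.039 ]
rd1 [0.5498 0.0129 0.052 ]
rd2 [0.5488 0.0942 0.052 ]
fd1 [0.4689 0.0325 0.052 ]
fd2 [0.5093 0.1031 0.052 ]
sl [0.5374 0.057  0.056 ]
box [0.4414 0.0167 0.02  ]
box [0.3908 0.0303 0.02  ]
box [ 0.4156 -0.0721  0.02  ]
```

```bash
python3 -m jog '[{"dp":[0,0,0],"rotation":[0,0,0.045],"jaw":0},{"dp":[4.5,1.4,0],"rotation":[0,0,0],"jaw":0},{"dp":[4.5,1.4,0],"rotation":[0,0,0],"jaw":0},{"dp":[4.2,1.2,0],"rotation":[0,0,0],"jaw":0},{"dp":[0,0,5],"rotation":[0,0,0],"jaw":0},{"dp":[0,0,5],"rotation":[0,0,0],"jaw":0},{"dp":[0,0,4],"rotation":[0,0,0],"jaw":0},{"dp":[0,0,0],"rotation":[0,0,0],"jaw":0}]'

```

```text
clock: 3.2
eef_pos: [0.3983, 0.046, 0.2592]
orientation: [0.701, 0.713, 0.001, 0.0]
ft_force: [-0.1, -0.6, -0.1]
width: 0.0006
```

```bash
python3 -m jog '[{"dp":[-0.3,0,3],"rotation":[0,0,0],"jaw":0},{"dp":[0,0,1.9],"rotation":[0,0,0],"jaw":0},{"dp":[0,2,0],"rotation":[0,0,0],"jaw":0},{"dp":[0,1.5,0],"rotation":[0,0,0],"jaw":0},{"dp":[0,1.2,0],"rotation":[0,0,0],"jaw":0},{"dp":[0,1.2,0],"rotation":[0,0,0],"jaw":0},{"dp":[0,1.2,0],"rotation":[0,0,0],"jaw":0},{"dp":[0,0,0],"rotation":[0,0,0],"jaw":0}]'
python3 - <<'E'
from h import *
T=wristT(); cv2.imwrite("pics/s2.png",bot.snapshot("scene")[200:340,210:400,::-1].repeat(4,0).repeat(4,1))
E
```

```text
clock: 4.2
eef_pos: [0.4763, 0.0422, 0.2172]
orientation: [0.703, 0.711, 0.002, 0.005]
ft_force: [-1.7, -0.3, 0.8]
width: 0.0003
```

View pics/s2.png

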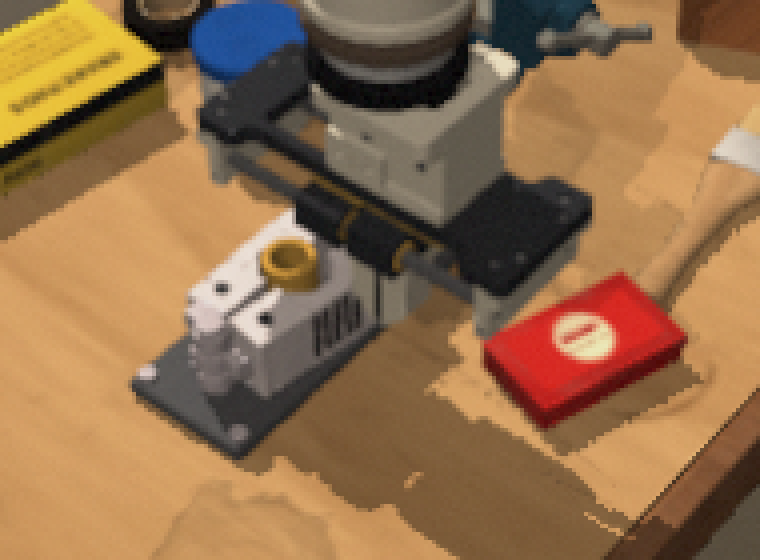

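```bash
python3 -m jog '[{"dp":[0,0.7,0.3],"rotation":[0,0,0],"jaw":0},{"dp":[0,0.6,0],"rotation":[0,0,0],"jaw":0},{"dp":[0,0.5,0],"rotation":[0,0,0],"jaw":0},{"dp":[0,0,0],"rotation":[0,0,0],"jaw":0}]'

```

```text
clock: 4.75
eef_pos: [0.4899, 0.0428, 0.2125]
orientation: [0.702, 0.712, -0.003, 0.001]
ft_force: [0.1, -0.3, -0.2]
width: 0.0006
```

```bash
python3 -m jog '[{"dp":[0,0.3,0],"rotation":[0,0,0],"jaw":0},{"dp":[0,0.4,0],"rotation":[0,0,0],"jaw":0},{"dp":[0,0.4,0],"rotation":[0,0,0],"jaw":0}]'

```

```text
clock: 5.12
eef_pos: [0.4934, 0.0438, 0.2109]
orientation: [0.701, 0.713, -0.012, -0.004]
ft_force: [-13.3, -0.8, 12.0]
width: 0.0004
```

```bash
python3 -m jog '[{"dp":[0,0.3,0],"rotation":[0,0,0],"jaw":0},{"dp":[0,-2,0],"rotation":[0,0,0],"jaw":0},{"dp":[0,-3,-2],"rotation":[0,0,0],"jaw":0},{"dp":[0,0,-6],"rotation":[0,0,0],"jaw":9},{"dp":[-4,0,-6],"rotation":[0,0,0],"jaw":9},{"dp":[-6,0,-4],"rotation":[0,0,0],"jaw":9},{"dp":[-6,0,0],"rotation":[0,0,0],"jaw":9},{"dp":[0,0,0],"rotation":[0,0,0],"jaw":9}]'
python3 - <<'E'
from h import *
s=bot.get_state();T=wristT(s); np.save("T2",T);cv2.imwrite("pics/w2.png",bot.snapshot("wrist")[:,:,::-1])
print(s['eef_pos'])
E
```

```text
clock: 6.12
eef_pos: [0.4571, -0.1051, 0.3887]
orientation: [0.699, 0.715, -0.009, -0.0]
ft_force: [-0.4, 0.7, 0.4]
width: 0.0455
[ 0.45711925 -0.10508853  0.38866921]
```

View pics/w2.png

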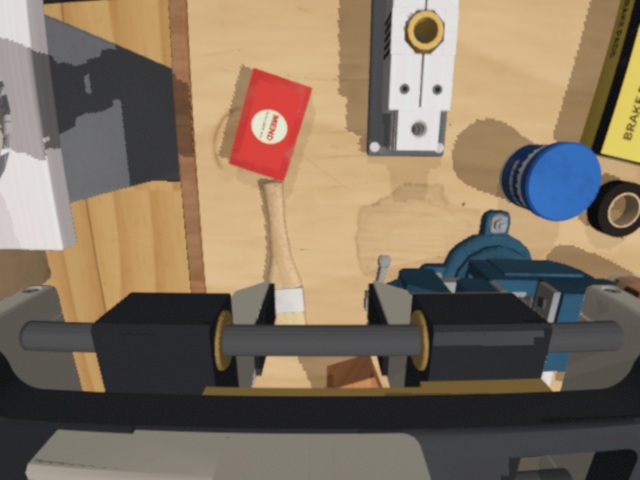

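```bash
python3 - <<'E'
import cv2
a=cv2.imread("pics/w2.png")[60:165,355:480]
cv2.imwrite("pics/c4.png",cv2.resize(a,None,fx=6,fy=5.7,interpolation=cv2.INTER_CUBIC))
E
```

```text
(no output)
```

View pics/c4.png

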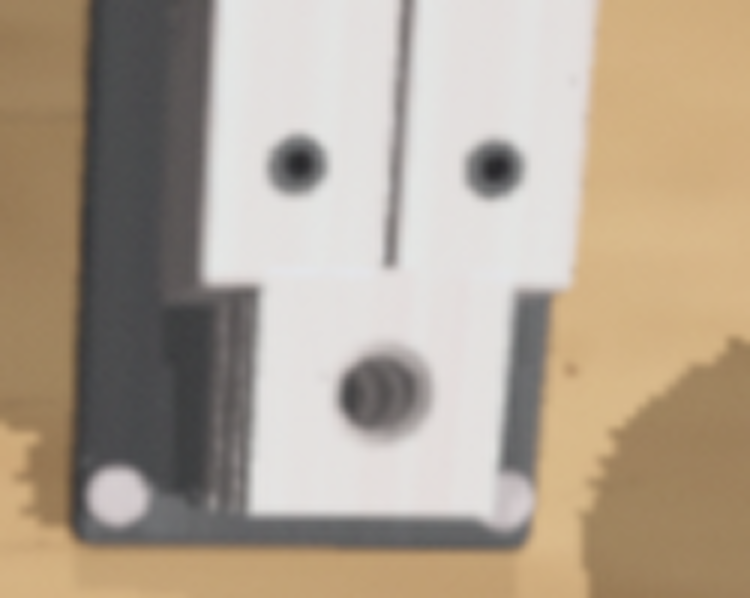

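```bash
python3 -m jog '[{"dp":[-3.8,1,0],"rotation":[0,0,0],"jaw":7},{"dp":[-3.8,1,0],"rotation":[0,0,0],"jaw":7},{"dp":[-3,1,0],"rotation":[0,0,0],"jaw":7},{"dp":[0,0.8,0],"rotation":[0.0,0,0],"jaw":7},{"dp":[0,0,0],"rotation":[0,0,0],"jaw":7}]'
python3 - <<'E'
from h import *
s=bot.get_state();T=wristT(s); np.save("T3",T);cv2.imwrite("pics/w3.png",bot.snapshot("wrist")[:,:,::-1])
print(s['eef_pos'],s['orientation'])
E
```

```text
clock: 6.8
eef_pos: [0.5033, -0.201, 0.3904]
orientation: [0.692, 0.721, -0.005, 0.001]
ft_force: [-0.1, 0.9, -0.7]
width: 0.07
[ 0.50334696 -0.20096685  0.39038449] [ 0.69247602  0.72142424 -0.00479502  0.00101729]
```

View pics/w3.png

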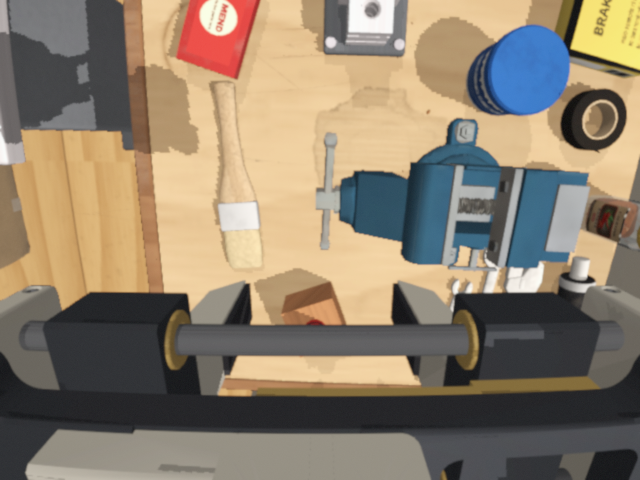

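```bash
python3 -m jog '[{"dp":[-5.5,-0.2,0],"rotation":[0,0,0.025],"jaw":7},{"dp":[-5.5,-0.2,2],"rotation":[0,0,0],"jaw":7},{"dp":[-0.5,0,5],"rotation":[0.0,0,0],"jaw":7},{"dp":[0,0,2],"rotation":[0,0,0],"jaw":7},{"dp":[0,0,0],"rotation":[0,0,0],"jaw":7}]'
python3 - <<'E'
from h import *
s=bot.get_state();T=wristT(s); np.save("T4",T)
a=bot.snapshot("wrist")[200:480,120:520,::-1];b=bot.snapshot("scene")[80:250,290:490,::-1]
cv2.imwrite("pics/w4.png",cv2.resize(a,None,fx=1.5,fy=1.5));cv2.imwrite("pics/s4.png",cv2.resize(b,None,fx=3.5,fy=3.5))
print(s['eef_pos'],s['orientation'])
E
```

```text
clock: 7.48
eef_pos: [0.5048, -0.3111, 0.3019]
orientation: [0.697, 0.717, -0.004, 0.003]
ft_force: [-0.1, -0.2, 0.4]
width: 0.0701
[ 0.50480281 -0.31113035  0.30192511] [ 0.69661514  0.7174266  -0.00429764  0.00281899]
```

View pics/w4.png

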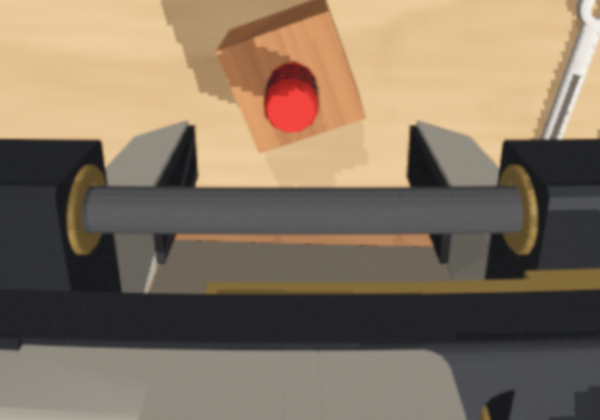

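View pics/s4.png

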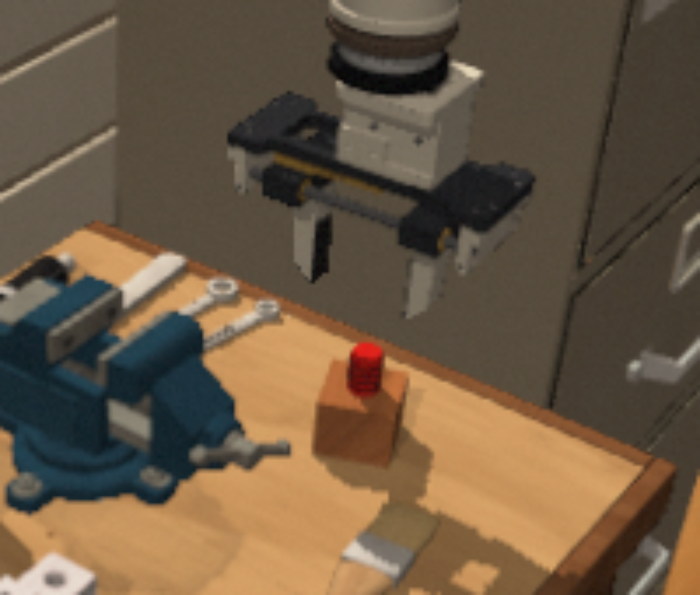

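```bash
python3 - <<'E'
from h import *
np.set_printoptions(precision=4,suppress=True)
T=np.load("T4.npy"); p=onz('wrist',(314.5,270.3),.078,T); print(p)
s=bot.get_state(); print(s['eef_pos'],R.from_quat(s['orientation']).as_matrix())
M=R.from_quat(s['orientation']).as_matrix()
print(M.T@(np.array([p[0],p[1],.229])-s['eef_pos']))
T=np.load("T2.npy");print('hole',onz('wrist',(418.9,128.2),.052,T),onz('wrist',(404.1,88.5),.052,T),onz('wrist',(436.9,89.1),.052,T))
E
```

```text
[ 0.5012 -0.316   0.078 ]
[ 0.5057 -0.3111  0.3037] [[-0.0298  0.9996  0.0007]
 [ 0.9995  0.0298 -0.0117]
 [-0.0117  0.0003 -0.9999]]
[-0.0039 -0.0046  0.0748]
hole [ 0.5369 -0.0202  0.052 ] [0.5213 0.0117 0.052 ] [0.5494 0.0123 0.052 ]
```

```bash
python3 -m jog '[{"dp":[-0.4,-0.45,0],"rotation":[0,0.0117,0.02],"jaw":5},{"dp":[0,0,3],"rotation":[0,0,0],"jaw":5},{"dp":[0.0,0,0],"rotation":[0.0,0,0],"jaw":5}]'
python3 - <<'E'
from h import *
np.set_printoptions(precision=4,suppress=True)
s=bot.get_state(); M=R.from_quat(s['orientation']).as_matrix();print(M)
p=np.array([.501,-.316,.07]); print(M.T@(p-s['eef_pos'])-[0,0,.159])
E
```

```text
clock: 7.95
eef_pos: [0.503, -0.315, 0.2785]
orientation: [0.704, 0.71, 0.001, 0.003]
ft_force: [-0.6, -0.3, -0.4]
width: 0.0508
[[-0.0093  0.9999  0.0062]
 [ 0.9999  0.0093 -0.0036]
 [-0.0037  0.0062 -1.    ]]
[-0.0002 -0.0033  0.0495]
```

```bash
python3 -m jog '[{"dp":[0,-0.25,2.5],"rotation":[0.006,0.003,0],"jaw":5},{"dp":[0,0,2.0],"rotation":[0,0,0],"jaw":5},{"dp":[0.0,0,0.3],"rotation":[0.0,0,0],"jaw":5},{"dp":[0.0,0,0],"rotation":[0.0,0,0],"jaw":5}]'
python3 - <<'E'
from h import *
np.set_printoptions(precision=4,suppress=True)
s=bot.get_state(); M=R.from_quat(s['orientation']).as_matrix();print(M[:,2])
p=np.array([.501,-.316,.07]); print(M.T@(p-s['eef_pos'])-[0,0,.159])
E
```

```text
clock: 8.45
eef_pos: [0.5018, -0.3159, 0.2309]
orientation: [0.704, 0.71, 0.0, 0.002]
ft_force: [-0.3, 0.2, 0.4]
width: 0.0497
[ 0.0033 -0.0027 -1.    ]
[ 0.0003 -0.0013  0.0019]
```

Close on the head.

```bash
python3 -m jog '[{"dp":[0,-0.1,0.15],"rotation":[0,0,0],"jaw":3.2},{"dp":[0,0,0],"rotation":[0,0,0],"jaw":2.8},{"dp":[0,0,0],"rotation":[0,0,0],"jaw":2.0},{"dp":[0.0,0,0],"rotation":[0.0,0,0],"jaw":1.5},{"dp":[0.0,0,0],"rotation":[0.0,0,0],"jaw":1.5}]' 30
python3 - <<'E'
from h import *
b=bot.snapshot("side")[100:250,310:460,::-1]
cv2.imwrite("pics/s5.png",cv2.resize(b,None,fx=4,fy=4))
E
```

```text
clock: 9.07
eef_pos: [0.5008, -0.316, 0.2306]
orientation: [0.704, 0.71, -0.0, 0.003]
ft_force: [-0.2, 0.3, -0.9]
width: 0.0228
```

View pics/s5.png

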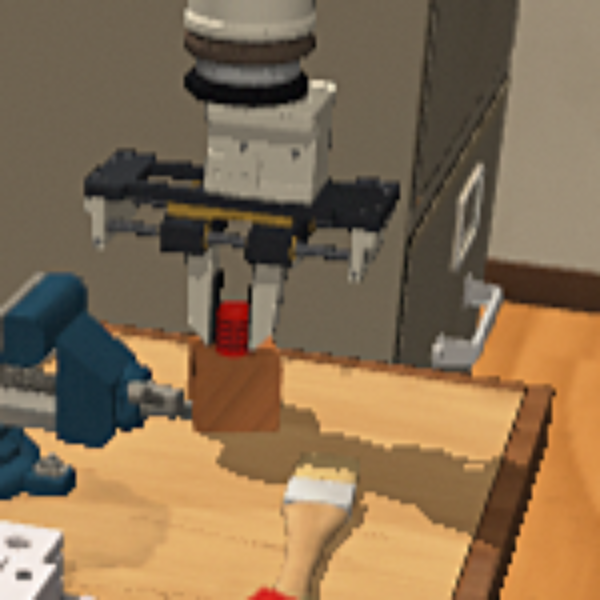

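```bash
python3 -m jog '[{"dp":[0,0,-1.5],"rotation":[0,0,0],"jaw":1.5},{"dp":[0,0,-2],"rotation":[0,0,0],"jaw":1.5},{"dp":[0,0,-4],"rotation":[0,0,0],"jaw":1.5},{"dp":[0.0,0,-5],"rotation":[0.0,0,0],"jaw":1.5},{"dp":[0.0,0,-5],"rotation":[0.0,0,0],"jaw":1.5},{"dp":[0.0,0,-1.5],"rotation":[0.0,0,0],"jaw":1.5}]' 40
python3 - <<'E'
from h import *
b=bot.snapshot("side")[60:250,310:500,::-1]
cv2.imwrite("pics/s6.png",cv2.resize(b,None,fx=3.1,fy=3.1))
E
```

```text
clock: 9.88
eef_pos: [0.501, -0.314, 0.4327]
orientation: [0.703, 0.711, 0.001, 0.005]
ft_force: [0.8, 0.0, -0.6]
width: 0.0232
```

View pics/s6.png

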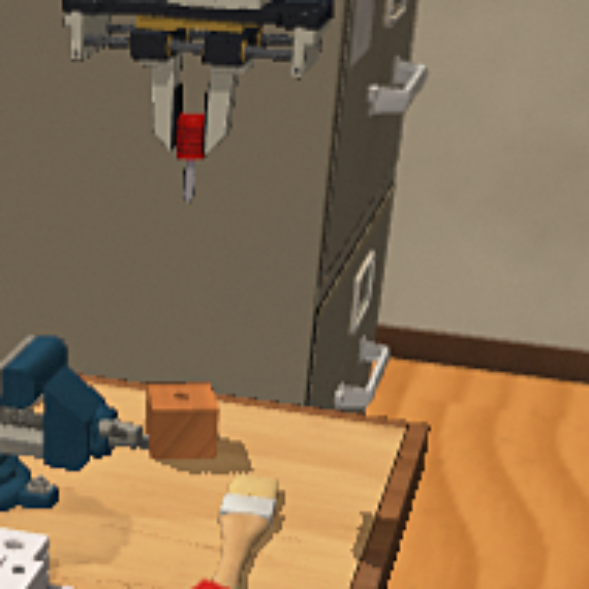

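```bash
python3 -m jog '[{"dp":[4.5,0.6,0],"rotation":[0,0,0],"jaw":1.5},{"dp":[5,0.6,0],"rotation":[0,0,0],"jaw":1.5},{"dp":[5,0.6,0],"rotation":[0,0,0],"jaw":1.5},{"dp":[5,0.6,0],"rotation":[0.0,0,0],"jaw":1.5},{"dp":[4.5,0.6,0],"rotation":[0.0,0,0],"jaw":1.5},{"dp":[2.5,0.3,2],"rotation":[0.0,0,0],"jaw":1.5},{"dp":[0,0,5],"rotation":[0.0,0,0],"jaw":1.5},{"dp":[0,0,0],"rotation":[0.0,0,0],"jaw":1.5}]' 40
python3 - <<'E'
from h import *
np.set_printoptions(precision=4,suppress=True)
s=bot.get_state(); M=R.from_quat(s['orientation']).as_matrix();print(M)
p=np.array([.537,-.0205,.052]); print(M.T@(p-s['eef_pos'])-[0,0,.1846])
E
```

```text
clock: 10.92
eef_pos: [0.5293, -0.0421, 0.3562]
orientation: [0.704, 0.71, -0.001, 0.003]
ft_force: [-0.2, -0.8, 0.5]
width: 0.0227
[[-0.0091  1.      0.0026]
 [ 0.9999  0.0091 -0.0056]
 [-0.0056  0.0026 -1.    ]]
[0.0232 0.0071 0.1195]
```

```bash
python3 -m jog '[{"dp":[2.3,0.75,0],"rotation":[0.0026,0.0056,-0.004],"jaw":1.5},{"dp":[0,0,4],"rotation":[0,0,0],"jaw":1.5},{"dp":[0,0,2],"rotation":[0,0,0],"jaw":1.5},{"dp":[0,0,0],"rotation":[0.0,0,0],"jaw":1.5}]' 40
python3 - <<'E'
from h import *
np.set_printoptions(precision=4,suppress=True)
s=bot.get_state(); M=R.from_quat(s['orientation']).as_matrix();print(M)
p=np.array([.537,-.0205,.052]); print(M.T@(p-s['eef_pos'])-[0,0,.1846])
np.save("T5",wristT(s))
a=bot.snapshot("scene")[175:275,240:380,::-1];cv2.imwrite("pics/s7.png",cv2.resize(a,None,fx=5.5,fy=5.5,interpolation=2))
a=bot.snapshot("side")[165:275,250:390,::-1];cv2.imwrite("pics/d7.png",cv2.resize(a,None,fx=5.4,fy=5.4,interpolation=2))
a=bot.snapshot("wrist")[:,:,::-1];cv2.imwrite("pics/w7.png",a)
E
```

```text
clock: 11.42
eef_pos: [0.539, -0.0197, 0.2996]
orientation: [0.703, 0.711, 0.002, 0.002]
ft_force: [-0.8, -0.5, 0.4]
width: 0.023
[[-0.0103  0.9999  0.0044]
 [ 0.9999  0.0103  0.0001]
 [ 0.0001  0.0044 -1.    ]]
[-0.0008 -0.0031  0.063 ]
```

View pics/s7.png

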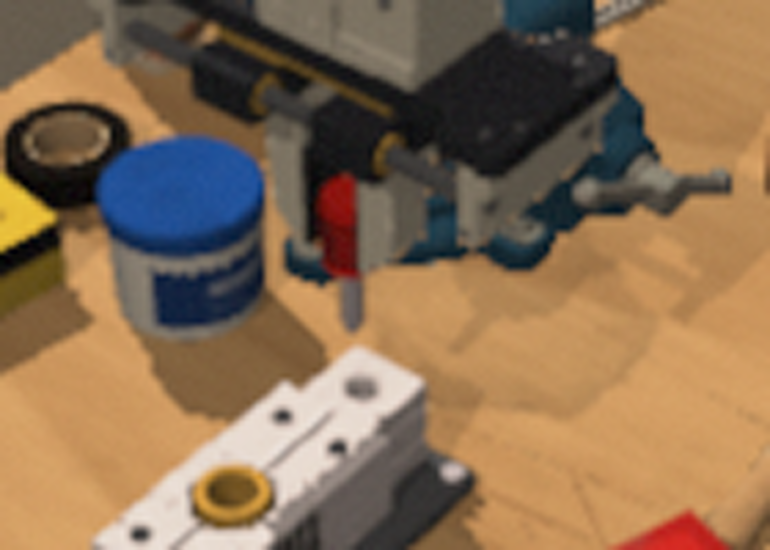

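View pics/d7.png

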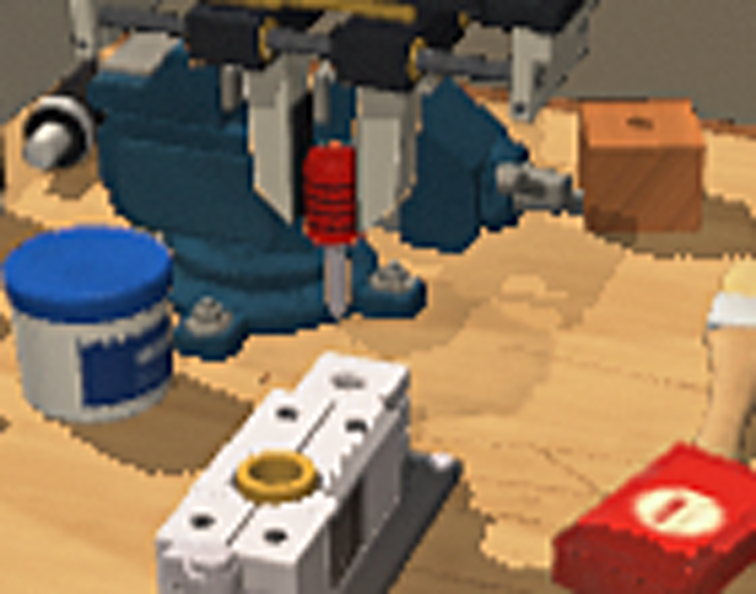

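View pics/w7.png

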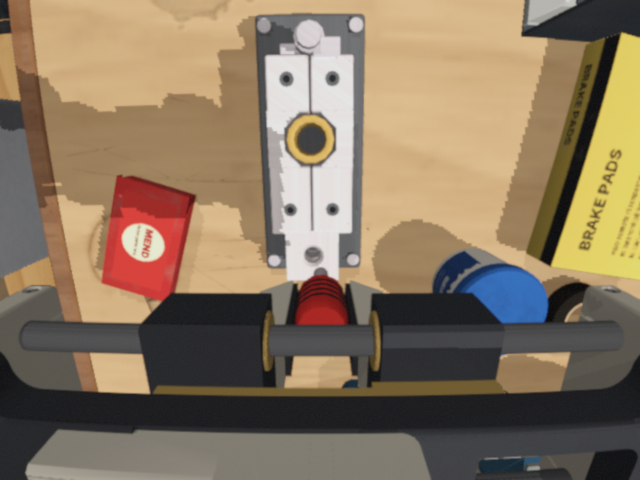

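```bash
python3 - <<'E'
from h import *
np.set_printoptions(precision=4,suppress=True)
S=lambda u,v:((u+.5)/5.5-.5+240,(v+.5)/5.5-.5+175)
D=lambda u,v:((u+.5)/5.4-.5+250,(v+.5)/5.4-.5+165)
T=np.load("T5.npy")
for k,a,b in [('tip',(352,330),(337,317)),('hole',(361,388),(349,380)),('headtop?',(339,176),(330,146)),('shoulder',(345,275),(331,240))]:
    print(k,tri([ray('scene',S(*a)),ray('side',D(*b))]))
    for z in (.052,.079): print(z,onz('scene',S(*a),z),onz('side',D(*b),z))
print('wrist hole',onz('wrist',(314,254),.052,T),'tip',onz('wrist',(320,273),.079,T))
s=bot.get_state();print(s['eef_pos'])
E
```

```text
tip [ 0.5405 -0.0205  0.0781]
0.052 [ 0.56   -0.0426  0.052 ] [ 0.5595 -0.066   0.052 ]
0.079 [ 0.5396 -0.0196  0.079 ] [ 0.5401 -0.0191  0.079 ]
hole [ 0.5352 -0.0188  0.0519]
0.052 [ 0.5348 -0.0185  0.052 ] [ 0.5354 -0.0188  0.052 ]
0.079 [0.5154 0.0035 0.079 ] [0.5174 0.0254 0.079 ]
headtop? [ 0.5429 -0.0198  0.1514]
0.052 [ 0.6297 -0.1156  0.052 ] [ 0.6268 -0.2247  0.052 ]
0.079 [ 0.6065 -0.0898  0.079 ] [ 0.6036 -0.1685  0.079 ]
shoulder [ 0.5381 -0.0132  0.1138]
0.052 [ 0.5845 -0.0669  0.052 ] [ 0.5886 -0.1316  0.052 ]
0.079 [ 0.5632 -0.043   0.079 ] [ 0.5676 -0.0809  0.079 ]
wrist hole [ 0.5361 -0.0191  0.052 ] tip [ 0.5403 -0.0226  0.079 ]
[ 0.5396 -0.0196  0.301 ]
```

```bash
python3 -m jog '[{"dp":[0.15,-0.35,0],"rotation":[0.0044,0,0],"jaw":1.5},{"dp":[0,0,1.0],"rotation":[0,0,0],"jaw":1.5},{"dp":[0,0,0.8],"rotation":[0,0,0],"jaw":1.5},{"dp":[0,0,0],"rotation":[0.0,0,0],"jaw":1.5}]' 40
python3 - <<'E'
from h import *
np.set_printoptions(precision=4,suppress=True)
s=bot.get_state(); M=R.from_quat(s['orientation']).as_matrix();print(M,s['eef_pos'])
np.save("T5",wristT(s))
a=bot.snapshot("scene")[205:260,280:350,::-1];a=cv2.resize(a,None,fx=6,fy=6,interpolation=2)
b=bot.snapshot("side")[200:255,285:350,::-1];b=cv2.resize(b,None,fx=6,fy=6,interpolation=2)
cv2.imwrite("pics/s8.png",cv2.hconcat([a,b]))
E
```

```text
clock: 12.08
eef_pos: [0.5366, -0.0185, 0.2837]
orientation: [0.704, 0.71, 0.001, 0.003]
ft_force: [-0.3, 0.6, -0.7]
width: 0.023
[[-0.0091  0.9999  0.0055]
 [ 1.      0.0091 -0.0015]
 [-0.0016  0.0055 -1.    ]] [ 0.5366 -0.0185  0.2837]
```

View pics/s8.png

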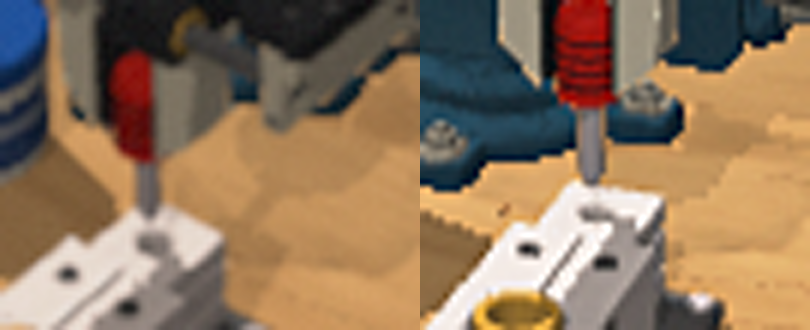

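```bash
python3 - <<'E'
from h import *
np.set_printoptions(precision=4,suppress=True)
S=lambda u,v:((u+.5)/6-.5+280,(v+.5)/6-.5+205)
D=lambda u,v:((u+.5)/6-.5+285,(v+.5)/6-.5+200)
for k,a,b,z in [('tip',(150,217),(172,184),.063),('hole',(154,243),(179,212),.052)]:
    print(k,tri([ray('scene',S(*a)),ray('side',D(*b))]),onz('scene',S(*a),z),onz('side',D(*b),z))
E
```

```text
tip [ 0.5378 -0.0201  0.0621] [ 0.537  -0.0193  0.063 ] [ 0.5374 -0.0188  0.063 ]
hole [ 0.5347 -0.0184  0.0524] [ 0.5349 -0.0187  0.052 ] [ 0.5351 -0.0191  0.052 ]
```

```bash
python3 -m jog '[{"dp":[0,-0.13,0],"rotation":[0.006,0.0015,0],"jaw":1.5},{"dp":[0,0,0.6],"rotation":[0,0,0],"jaw":1.5},{"dp":[0,0,0.6],"rotation":[0,0,0],"jaw":1.5},{"dp":[0,0,0.4],"rotation":[0.0,0,0],"jaw":1.5}]' 40
python3 - <<'E'
from h import *
np.set_printoptions(precision=4,suppress=True)
s=bot.get_state(); M=R.from_quat(s['orientation']).as_matrix();print(M,s['eef_pos'],s['ft_force'],s['moment'])
a=bot.snapshot("scene")[205:260,280:350,::-1];a=cv2.resize(a,None,fx=6,fy=6,interpolation=2)
b=bot.snapshot("side")[200:255,285:350,::-1];b=cv2.resize(b,None,fx=6,fy=6,interpolation=2)
cv2.imwrite("pics/s9.png",cv2.hconcat([a,b]))
E
```

```text
clock: 12.68
eef_pos: [0.5357, -0.0184, 0.2676]
orientation: [0.704, 0.71, 0.0, 0.0]
ft_force: [-0.3, -0.2, -0.3]
width: 0.0227
[[-0.009   1.      0.0009]
 [ 1.      0.009   0.0001]
 [ 0.0001  0.0009 -1.    ]] [ 0.5357 -0.0184  0.2676] [-0.2609 -0.1717 -0.3002] [-0.0357 -0.1405  0.0137]
```

View pics/s9.png

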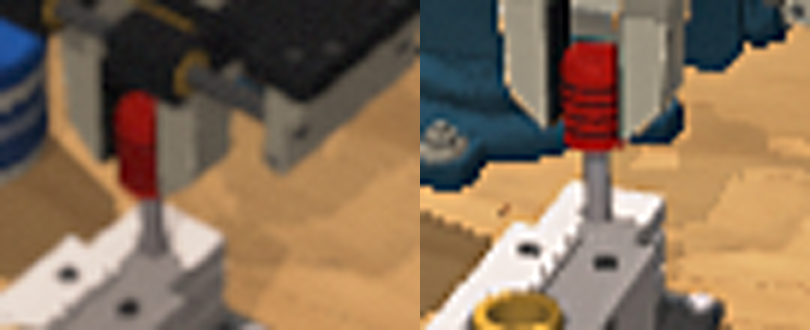

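```bash
python3 -m jog '[{"dp":[0,0,0.6],"rotation":[0,0,0],"jaw":1.5},{"dp":[0,0,0.6],"rotation":[0,0,0],"jaw":1.5},{"dp":[0,0,0.6],"rotation":[0.0,0,0],"jaw":1.5},{"dp":[0,0,0],"rotation":[0.0,0,0],"jaw":1.5}]' 40
```

```text
clock: 13.28
eef_pos: [0.5356, -0.0184, 0.2481]
orientation: [0.704, 0.71, 0.0, -0.0]
ft_force: [0.0, -0.3, -0.1]
width: 0.0229
```

```bash
python3 -m jog '[{"dp":[0,0,0.5],"rotation":[0,0,0],"jaw":1.5},{"dp":[0,0,0.4],"rotation":[0,0,0],"jaw":1.5},{"dp":[0,0,0.3],"rotation":[0.0,0,0],"jaw":1.5},{"dp":[0,0,0],"rotation":[0.0,0,0],"jaw":1.5}]' 40
```

```text
clock: 13.78
eef_pos: [0.5359, -0.0181, 0.2366]
orientation: [0.704, 0.71, -0.0, 0.0]
ft_force: [-1.1, 0.5, 1.5]
width: 0.0227
```

```bash
python3 -m jog '[{"dp":[0,0,0.15],"rotation":[0,0,0],"jaw":1.5},{"dp":[0,0,0.2],"rotation":[0,0,0],"jaw":1.5}]' 40
python3 - <<'E'
from h import *
a=bot.snapshot("scene")[205:260,280:350,::-1];a=cv2.resize(a,None,fx=6,fy=6,interpolation=2)
b=bot.snapshot("side")[200:255,285:350,::-1];b=cv2.resize(b,None,fx=6,fy=6,interpolation=2)
cv2.imwrite("pics/s10.png",cv2.hconcat([a,b]))
E
```

```text
clock: 14.02
eef_pos: [0.5361, -0.0174, 0.2363]
orientation: [0.704, 0.71, -0.001, 0.002]
ft_force: [-10.3, -2.2, 28.1]
width: 0.0229
```

View pics/s10.png

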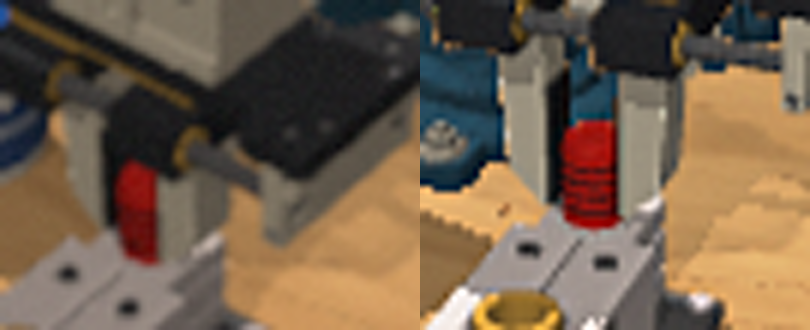

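```bash
python3 -m jog '[{"dp":[0,0,0],"rotation":[0,0,0],"jaw":2.6},{"dp":[0,0,0],"rotation":[0,0,0],"jaw":5},{"dp":[0,0,0],"rotation":[0.0,0,0],"jaw":6},{"dp":[0,0,-2],"rotation":[0.0,0,0],"jaw":9},{"dp":[0,0,-5],"rotation":[0.0,0,0],"jaw":9},{"dp":[0,0,-4],"rotation":[0.0,0,0],"jaw":9},{"dp":[0,0,0],"rotation":[0.0,0,0],"jaw":9}]' 40
python3 - <<'E'
from h import *
s=bot.get_state();np.save("T6",wristT(s));print(s['eef_pos'],s['orientation'])
a=bot.snapshot("scene")[215:295,250:350,::-1];a=cv2.resize(a,None,fx=4,fy=4,interpolation=2)
b=bot.snapshot("side")[205:285,260:360,::-1];b=cv2.resize(b,None,fx=4,fy=4,interpolation=2)
cv2.imwrite("pics/s11.png",cv2.hconcat([a,b]))
cv2.imwrite("pics/w11.png",bot.snapshot("wrist")[:,:,::-1])
E
```

```text
clock: 15.0
eef_pos: [0.5363, -0.0162, 0.3524]
orientation: [0.703, 0.711, -0.001, 0.002]
ft_force: [-0.7, 0.5, -0.7]
width: 0.0818
[ 0.53634817 -0.0161946   0.35243682] [ 7.03251840e-01  7.10938637e-01 -5.63065677e-04  1.66929281e-03]
```

View pics/s11.png

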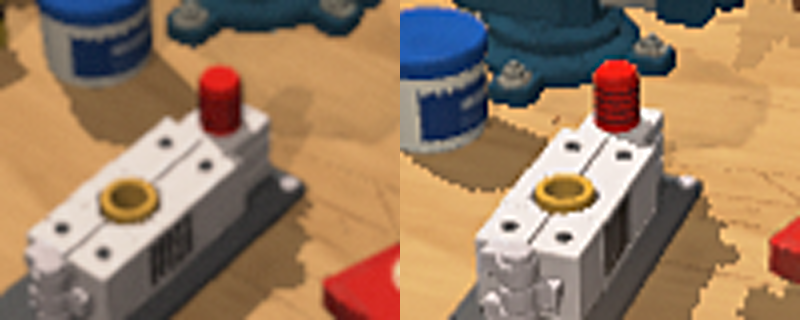

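View pics/w11.png

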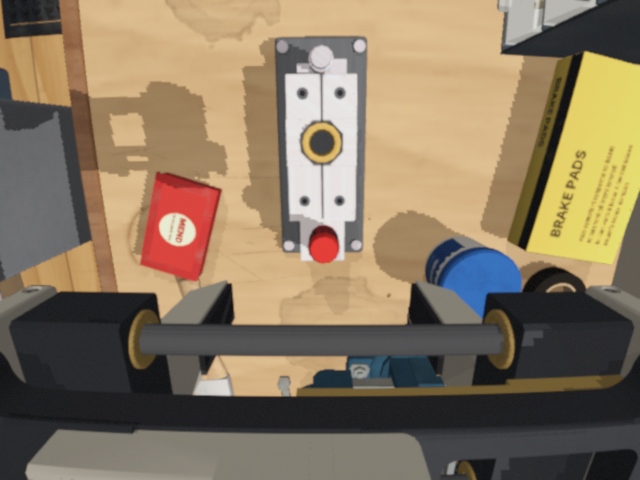

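```bash
python3 - <<'E'
from h import *
np.set_printoptions(precision=4,suppress=True)
T=np.load("T6.npy")
for uv,z in [((302,93),.052),((339.5,93),.052),((304.5,201),.052),((339.5,201),.052),((321.5,143),.056),((324,244),.084)]: print(onz('wrist',uv,z,T))
E
```

```text
[0.5222 0.0937 0.052 ]
[0.5505 0.094  0.052 ]
[0.524  0.0114 0.052 ]
[0.5524 0.0117 0.052 ]
[0.5373 0.0572 0.056 ]
[ 0.5399 -0.0154  0.084 ]
```

```bash
python3 -m jog '[{"dp":[4,0,0],"rotation":[0,0,-0.008],"jaw":9.1},{"dp":[3.5,-0.05,0],"rotation":[0,0,0],"jaw":9.1},{"dp":[0,0,4],"rotation":[0.0,0,0],"jaw":9.1},{"dp":[0,0,0],"rotation":[0.0,0,0],"jaw":9.1}]' 40
python3 - <<'E'
from h import *
np.set_printoptions(precision=4,suppress=True)
s=bot.get_state(); M=R.from_quat(s['orientation']).as_matrix();print(M,s['eef_pos'])
print(M.T@(np.array([.535,.058,.195])-s['eef_pos']))
E
```

```text
clock: 15.65
eef_pos: [0.5308, 0.0583, 0.303]
orientation: [0.701, 0.713, -0.006, -0.004]
ft_force: [0.4, -0.5, 1.0]
width: 0.0909
[[-0.017   0.9998 -0.0139]
 [ 0.9999  0.017  -0.0028]
 [-0.0026 -0.0139 -0.9999]] [0.5308 0.0583 0.303 ]
[-0.0001  0.0057  0.1079]
```

```bash
python3 -m jog '[{"dp":[0,0.42,0],"rotation":[-0.014,0.003,0],"jaw":9.1},{"dp":[0,0,2.5],"rotation":[0,0,0],"jaw":9.1},{"dp":[0,0,0],"rotation":[0.0,0,0],"jaw":9.1}]' 40
python3 - <<'E'
from h import *
np.set_printoptions(precision=4,suppress=True)
s=bot.get_state(); M=R.from_quat(s['orientation']).as_matrix();print(M,s['eef_pos'])
print(M.T@(np.array([.535,.058,.195])-s['eef_pos']))
E
```

```text
clock: 16.02
eef_pos: [0.5368, 0.0578, 0.2797]
orientation: [0.702, 0.713, 0.002, 0.001]
ft_force: [-0.2, -0.0, 0.2]
width: 0.0909
[[-0.0154  0.9999  0.0037]
 [ 0.9999  0.0154  0.0013]
 [ 0.0013  0.0037 -1.    ]] [0.5368 0.0578 0.2797]
[ 0.0001 -0.0022  0.0847]
```

```bash
python3 -m jog '[{"dp":[0,-0.2,3],"rotation":[0.003,0,0],"jaw":9.1},{"dp":[0,0,3],"rotation":[0,0,0],"jaw":9.1},{"dp":[0,0,1.5],"rotation":[0.0,0,0],"jaw":9.1},{"dp":[0,0,0],"rotation":[0.0,0,0],"jaw":9.1}]' 40
python3 - <<'E'
from h import *
np.set_printoptions(precision=4,suppress=True)
s=bot.get_state(); M=R.from_quat(s['orientation']).as_matrix();print(M[:,2],s['eef_pos'])
print(M.T@(np.array([.535,.058,.195])-s['eef_pos']))
a=bot.snapshot("scene")[205:320,220:350,::-1];cv2.imwrite("pics/s12.png",cv2.resize(a,None,fx=5,fy=5,interpolation=2))
E
```

```text
clock: 16.52
eef_pos: [0.5396, 0.0569, 0.2091]
orientation: [0.703, 0.711, 0.004, 0.003]
ft_force: [0.1, -0.9, -0.4]
width: 0.091
[ 0.011   0.0016 -0.9999] [0.5396 0.0569 0.2091]
[ 0.0011 -0.0047  0.014 ]
```

View pics/s12.png

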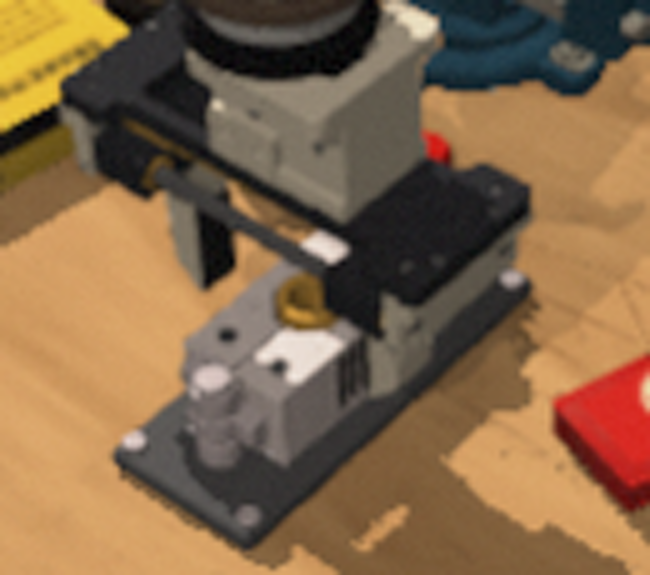

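```bash
python3 -m jog '[{"dp":[0.1,-0.45,0],"rotation":[0.011,-0.0016,0],"jaw":9.1},{"dp":[0,0,0],"rotation":[0,0,0],"jaw":9.1},{"dp":[0,0,1.0],"rotation":[0.0,0,0],"jaw":9.1},{"dp":[0,0,0.2],"rotation":[0.0,0,0],"jaw":9.1}]' 40
python3 - <<'E'
from h import *
np.set_printoptions(precision=4,suppress=True)
s=bot.get_state(); M=R.from_quat(s['orientation']).as_matrix();print(M[:,2],s['eef_pos'])
print(M.T@(np.array([.535,.058,.195])-s['eef_pos']))
E
```

```text
clock: 17.08
eef_pos: [0.5365, 0.0582, 0.2]
orientation: [0.703, 0.711, 0.002, 0.002]
ft_force: [0.5, -0.4, -0.5]
width: 0.0913
[ 0.0054 -0.0002 -1.    ] [0.5365 0.0582 0.2   ]
[-0.0002 -0.0015  0.005 ]
```

```bash
python3 -m jog '[{"dp":[0,-0.15,0.5],"rotation":[0.005,0,0],"jaw":9.1},{"dp":[0,0,0],"rotation":[0,0,0],"jaw":7},{"dp":[0,0,0],"rotation":[0.0,0,0],"jaw":6},{"dp":[0,0,0],"rotation":[0.0,0,0],"jaw":5.7},{"dp":[0,0,0],"rotation":[0.0,0,0],"jaw":5.7}]' 20
python3 - <<'E'
from h import *
np.set_printoptions(precision=4,suppress=True)
s=bot.get_state(); M=R.from_quat(s['orientation']).as_matrix();print(M[:,2],s['eef_pos'],s['ft_force'])
print(M.T@(np.array([.535,.058,.195])-s['eef_pos']))
E
```

```text
clock: 17.7
eef_pos: [0.5348, 0.0584, 0.1942]
orientation: [0.703, 0.711, -0.0, -0.0]
ft_force: [-0.1, 0.4, 0.4]
width: 0.0583
[-0.0008 -0.     -1.    ] [0.5348 0.0584 0.1942] [-0.1044  0.413   0.402 ]
[-0.0004  0.0002 -0.0008]
```

Well centred, no contact yet. Squeeze.

```bash
python3 -m jog '[{"dp":[0,0,0],"rotation":[0,0,0],"jaw":5},{"dp":[0,0,0],"rotation":[0,0,0],"jaw":4.5},{"dp":[0,0,0],"rotation":[0.0,0,0],"jaw":4},{"dp":[0,0,0],"rotation":[0.0,0,0],"jaw":4},{"dp":[0,0,0],"rotation":[0.0,0,0],"jaw":4},{"dp":[0,0,0],"rotation":[0.0,0,0],"jaw":4}]' 40
python3 - <<'E'
from h import *
a=bot.snapshot("scene")[205:320,220:350,::-1];cv2.imwrite("pics/s13.png",cv2.resize(a,None,fx=5,fy=5,interpolation=2))
a=bot.snapshot("side");cv2.imwrite("pics/d13.png",cv2.resize(a[180:320,230:400,::-1],None,fx=4.4,fy=4.2,interpolation=2))
a=bot.snapshot("scene");cv2.imwrite("pics/s14.png",a[:,:,::-1])
E
```

```text
clock: 18.45
eef_pos: [0.534, 0.0584, 0.194]
orientation: [0.703, 0.711, -0.001, -0.001]
ft_force: [-1.0, 0.1, -0.3]
width: 0.0536
```

View pics/s13.png

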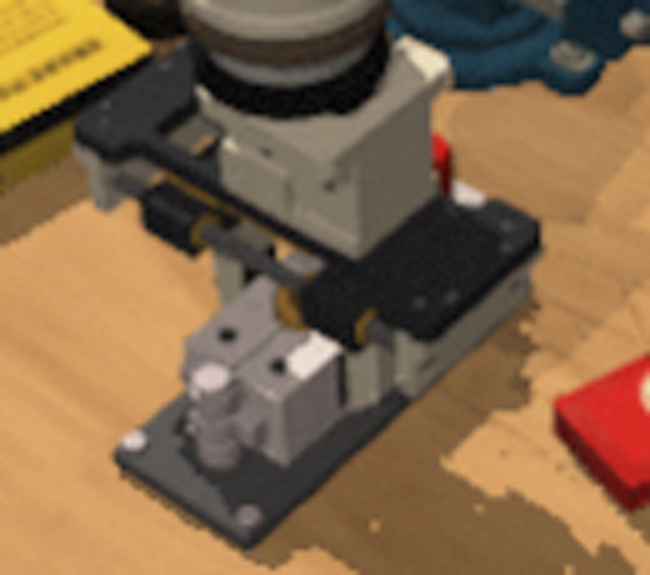

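View pics/d13.png

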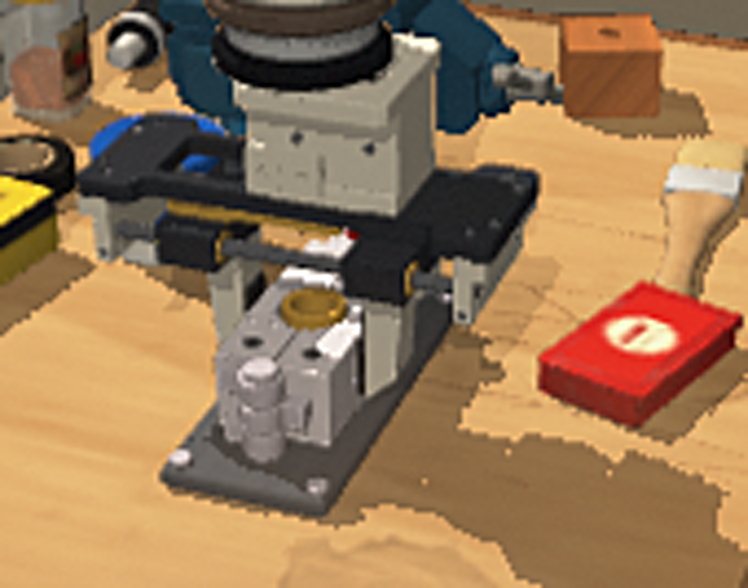

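View pics/s14.png

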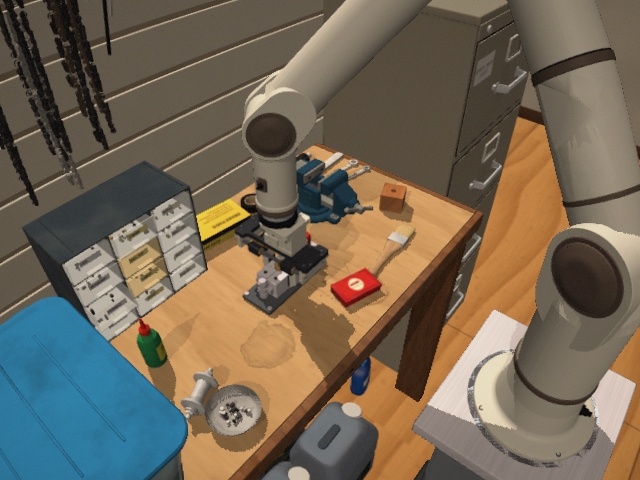

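```bash
python3 - <<'E'
from cell import bot
s=bot.get_state();print(s['width'],s['ft_force'],s['clock']);print(bot.finish_job())
E
```

```text
0.053477406856686824 [-0.55542275 -0.40276153  0.1704817 ] 18.6
the job is handed in; nothing more can be done
None
```

I shut the front jaw, pinned the ears and handed the job in at 18.6 s with the gripper still squeezing the jaws at a 40 N setting.

- **Jaw:** I pushed it shut with the closed fingers until it met the stop at about 13 N. The wrist picture then showed a thin, even seam and the holes lined up.
- **Pin:** I took it from the block and lowered it through the ears. It came to a stop at about 28 N, at the height expected for the head to sit on the top ear. The pictures after I let go showed the head flat on the ear.
- **Squeeze:** The fingers hold the ribbed patches, with an opening of 53.5 mm against the nominal 54 mm and under 1 N on the wrist.
- **Sleeve and bottle:** The last pictures show the sleeve upright in the bore and the oil bottle standing.

In the squeeze pose the gripper hides most of the pin head. I last saw it clearly just before the squeeze, and only its red edge shows afterwards. Positions measured by the wrist and fixed cameras differed by about 2 mm, so I lined up the pin from the fixed-camera pictures. None of my checks failed.

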